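# Hold a hinge leaf in line for its pin

### The job

Lift the loose aluminium hinge leaf out of its grey rack and lower it gently, knuckle down and upright, between the two knuckles of the blue jamb block, onto the sprung gauge foot, until the pointer reaches the black mark and all three knuckle holes line up for the pin. Finish while still holding the leaf there, steady, in the gripper: do not let it go, rest it on the jamb or push it hard against the jamb. Leave the hinge pin, the screwdriver and the memory stick alone.

Things in the scene. Friction and masses are not known exactly. Their poses are not given: they have to be found in the camera images.
- leaf: Loose aluminium hinge leaf, 0.2 kg, upright in the rack, knuckle down (may lean 0.08 rad). Origin: middle of its knuckle's bore; z up the plate, y along the bore, x through the plate. Knuckle 26 mm across, bore 13, 30 long. Plate 10 thick (x), 90 wide (y), from z = 17.5 mm (shoulders) to 87.5 (top edge); a neck 30 wide (y) joins them. Same if turned half round about z.
- leaf_rack: Fixed grey rack, base 60x120x4 mm. Origin: middle of its underside; y along its slots. Two posts (y 24 to 52 mm either side) carry the leaf's shoulders in slots 12.5 mm wide, open upward; slot floors 40 mm high, post tops 56. The leaf stands parallel, bore 22.5 mm above the worktop, and lifts straight up.
- jamb_block: Fixed jamb: steel base 110x130x8 mm, blue block on its +x side, steel leaf on top. Origin: on the worktop under the middle of the pin line; y along that line. Two knuckles (26 mm across, bore 13, y 17 to 47 mm either side) leave a 34 mm gap, open upward. Nothing is above 88 mm. Lowered 4.5 mm too far, the loose leaf's shoulders land on the knuckles.
- jamb_bore (a point): Middle of the gap, on the jamb's pin line, 75 mm above the worktop; y runs along the pin line. The loose leaf's origin belongs here.
- gauge_foot (a joint): Travel (m) of the sprung brass foot in the gap: 0 at rest (foot top 72 mm above the worktop), grows as it is pressed down, stop at 0.016. At 0.010 under the leaf's knuckle the holes line up in height and the red pointer in front stands at the black mark on the white scale. Soft spring: 0.5 N to start, 1.5 N at 0.010.
- hinge_pin: Loose bent steel hinge pin, 8 mm thick, 110 mm long with a 30 mm handle, lying flat. Origin: on the worktop under the middle of the long leg. Leave it alone.
- screwdriver: Loose screwdriver with red handle, 167 mm long, lying; origin under its middle. Leave it alone.
- usb_stick: Loose black memory stick, 18x53x9 mm, lying flat; origin under its middle. Leave it alone.
Mind the look-alikes: they are no part of the job. There is more than one size of the leaf; the one meant has the size given above.

How it is judged:
By the outcome, as a careful person would: the job done as asked, in the order asked, and still so for the second after the job is handed in, while the arm keeps its last pose, push and grip.
It also fails if it takes over 40 s, if anything falls off the work surface, if the arm or the gripper's body presses on something with over 40 N, if the wrist force passes 120 N, or if a joint passes its speed limit or range.

### The arm

A 7-joint arm with a two-finger parallel gripper is mounted at the origin on a cart in front of the work surface, level with it; the furniture and walls round the work are solid. World frame = base frame: x ahead of the robot, y to its left, z up, the work surface at z = 0. Lengths are in mm, angles in rad, forces in N, time in s.
With the tool pointing down it reaches from about 400 to 875 mm from the base axis. Payload 4.4 kg.
Tool frame: the origin (TCP) lies on the mounting face of the last link; the fingertips stand 173 mm ahead of it and the grasp point (between the pads) lies 155 mm ahead of it; z points along the fingers, y is the line along which they close (so a half turn about z gives the same grasp; the last joint's range is limited). The gripper opens to 85 mm and grips with 20 to 120 N. Pads are 22 mm wide; open, the fingers measure 114 mm over their backs; the gripper's body (76 mm by 85 mm) begins 54 mm behind the grasp point. The pads swing forward as they close: fully open they stand 13 mm farther back than shut.
Start: joints at [1.202, 0.628, 0.038, 1.517, -0.027, 0.996, -0.02], TCP at [193.847, -620.434, 404.713] pointing down, gripper open.
Joint ranges: [-3.06, 3.06], [-0.37, 2.12], [-1.25, 1.32], [0.18, 2.47], [-1.1, 4.24], [0.23, 1.98], [-2.94, 2.94]. Speed limits (rad/s): [2.57, 2.57, 3.14, 3.14, 3.14, 3.14, 3.14].

### API

Orientations are given as [roll, pitch, yaw] about the fixed x, y, z axes, in that order (R = Rz(yaw) Ry(pitch) Rx(roll)).
In Python, from cell import * gives the robot as it stands. The module is installed in compiled form; this text tells all that it offers.
- The arm moves only by the tool jog_arm, never from a script. Its argument "steps" is a list of rows, each a list of 7 numbers: the opening, from -1 (shut) to 1 (fully open), so that 0 is half open, then the shift along the tool's x, y, z as a fraction of full scale, then the turn, a rotation vector about the tool's x, y, z as a fraction of full scale. A call has 1 to 10 rows; each row shifts and turns the commanded pose from where the row before left it, along the tool's axes as they then stand; what a row does not reach is not made up. Full scale, the value 1, is 500 mm for a shift and 2 rad for a turn. A row lasts 1/8 s, in which the tool goes at most 62.5 mm and 10.7 degrees, less where a joint would pass 70% of its speed; a pose out of reach is approached as far as the arm can. A call with a number of a shift or a turn outside -1 to 1 is refused whole. A call with a gripper value outside its range is refused whole. The fingers move at their own pace and stop on an object; the grip force is fixed at half the most. Time passes only in rows, so rows that do not move let the fingers close. It gives the time, the measured TCP pose, the force, the opening and the grip force at its end, in the units of the state.
- read_state(): the state, without advancing time (a new reading comes with each control period).
- get_image(name): name is "scene" or "top" or "wrist"; returns a dict with "pixels" (400x640x3 uint8, red, green, blue), "depth" (400x640 float32, mm along the optical axis (not along the pixel's ray), 0 where there is no reading), "vertical_fov" (degrees; the focal length in pixels is half the picture's height over the tangent of half this angle, whatever the lens; pixels are square), "cx", "cy" (the principal point, pixels), "R" (3x3) and "t" (3): a world point X has camera coordinates R X + t. Camera axes: x right, y down, z forward; pixel columns grow to the right and rows downward; lengths in mm; the calibration is good to about 2 mm. A picture is of the moment at which its call begins.
- finish_job(): hands the job in; it is judged then, once.
The state is a dict: "clock": time; "qpos": joint angles; "qd": joint speeds; "tau": joint torques, N m; "eef_pos": TCP position; "tool_rot": TCP orientation; "force": force on the tool from outside, world axes, zero at the start; "torque": the same for the moment, N m; "width": finger opening in mm; "gripper_force": force on a finger pad.
Only numpy, scipy, OpenCV 4.12 (cv2) and the standard library are available. Lean on these libraries where they do the work, as an engineer would, in place of code of your own. Each camera call takes 0.05 s, during which the arm holds its last target. There are 200 camera calls.

## Working session

There is one attempt and no reset: what is moved stays moved. The work goes in short steps, Python scripts to look and compute and a tool call to move; the robot and the scene stay as the last step left them, time stands still between calls to the robot, and variables do not carry over. Pictures are saved under pics/ and viewed, at most 10 in all, crops included, and the job is handed in when it is done.

Besides the shell and the picture viewer there is one more tool, called after ">>>" as name([rows], argument=value, ...), one row to a line, values as JSON. jog_arm: Moves the arm, as the interface text tells. Shift numbers are shares of 500 mm and turn numbers shares of 2 rad, none past 1 either way. Its arguments: {"type":"object","properties":{"steps":{"type":"array"}},"required":["steps"]}

```bash
mkdir -p pics
cat > h.py <<'E'
from cell import *
import numpy as np, cv2
def shot(n):
    d=get_image(n); d['f']=200/np.tan(np.radians(d['vertical_fov'])/2); d['R']=np.array(d['R']); d['t']=np.array(d['t']); return d
def save(d,fn,crop=None,k=1):
    p=d['pixels'][:,:,::-1]
    if crop: p=p[crop[1]:crop[3],crop[0]:crop[2]]
    cv2.imwrite('pics/'+fn,cv2.resize(p,None,fx=k,fy=k))
def world(d):
    v,u=np.mgrid[0:400,0:640]; z=d['depth'].astype(float)
    P=np.stack([(u-d['cx'])/d['f']*z,(v-d['cy'])/d['f']*z,z],-1)
    W=(P-d['t'])@d['R']; W[z<=0]=np.nan; return W
def proj(d,X):
    c=np.asarray(X)@d['R'].T+d['t']; return np.stack([c[...,0]/c[...,2]*d['f']+d['cx'],c[...,1]/c[...,2]*d['f']+d['cy']],-1)
E
python3 - <<'E'
from h import *
for n in ('top','scene'):
    d=shot(n); save(d,n+'1.png'); np.savez(n+'1.npz',**d)
    print(n,d['f'],-d['R'].T@d['t'],d['R'].round(2).tolist())
    
s=read_state();print(s)
E
```

```text
top 512.3980927961131 [ 445.83293764  -45.69536752 1096.45741218] [[0.02, -1.0, 0.0], [-0.99, -0.02, -0.11], [0.11, 0.0, -0.99]]
scene 416.66712966436256 [223.30624911 419.85732218 716.71927636] [[-0.81, -0.58, -0.01], [-0.43, 0.61, -0.67], [0.4, -0.54, -0.74]]
{'clock': 0.1, 'qpos': array([ 1.20218258,  0.62925655,  0.03844088,  1.51823853, -0.02698013,
        0.9962934 , -0.01998643]), 'qd': array([ 0.00019877, -0.00119488, -0.00056896, -0.003837  ,  0.0014197 ,
       -0.00129584, -0.00070511]), 'tau': array([ 3.83805906e-03, -5.64533472e+01,  1.23053268e+00, -1.93972671e+01,
        1.12942103e-02,  5.47875243e-03, -1.72653273e-05]), 'eef_pos': array([ 193.79139971, -620.17630825,  403.88826567]), 'tool_rot': array([-3.13991499e+00,  3.06759019e-05,  3.02841954e-01]), 'force': array([-0.20662243,  0.82499095, -0.15351929]), 'torque': array([ 0.01582771, -0.01531527,  0.02681813]), 'gripper_force': 0.0, 'width': 85.52015661711347}
```

View pics/top1.png

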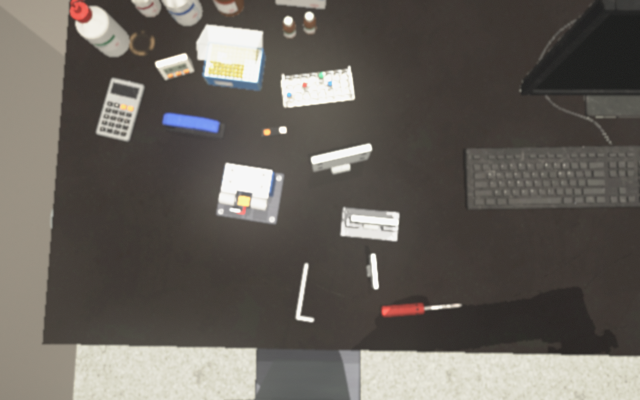

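View pics/scene1.png

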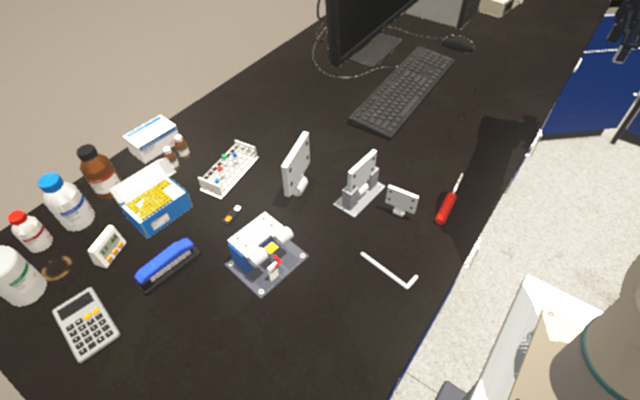

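The top view shows the jamb at about (250,193). The rack with its leaf is at (370,224), with a bigger look-alike at (341,158) and a smaller one at (374,270). The pin is at (303,293) and the screwdriver at (420,310). The scene view agrees. Next I measure the leaf and jamb from depth.

Run:
```python
from h import *
for n in ('top','scene'):
    d=dict(np.load(n+'1.npz')); W=world(d)
    tb=W[(abs(W[...,2])<15)]; print(n,'table z',np.median(tb[:,2]))
    def rect(m,name):
        p=W[m]; 
        if len(p)<10: print(name,len(p));return
        r=cv2.minAreaRect(p[:,:2].astype(np.float32)); print(name,len(p),np.round(r[0],1),np.round(r[1],1),round(r[2],1),'z',np.percentile(p[:,2],[5,50,95]).round(1))
    # approx location
    if n=='top': c={'rack':W[224,360],'jamb':W[205,260]}; print(c)
    X,Y,Z=W[...,0],W[...,1],W[...,2]
    for k,(cx,cy) in {'rack':(None,None),'jamb':(None,None)}.items():
        if n=='top': 
            C=globals().setdefault('C',{}); C[k]=c[k][:2]
        a=np.hypot(X-C[k][0],Y-C[k][1])<85
        for lo,hi in ((3,14),(50,62),(62,80),(80,92),(100,120)): rect(a&(Z>lo)&(Z<hi),f'{k} {lo}-{hi}')
```

```text
top table z -0.21854181536721692
{'rack': array([ 522.25418837, -120.49511528,   45.50684394]), 'jamb': array([552.67429505,  80.74618417,  89.29549994])}
rack 3-14 776 [ 525.  -125.5] [156.6 160.5] 85.7 z [3.1 4.5 7.3]
rack 50-62 161 [ 489.5 -141.4] [104.2  96.1] 85.5 z [51.4 55.7 58.9]
rack 62-80 78 [ 481.2 -141.3] [88.  79.4] 85.7 z [64.5 73.5 78. ]
rack 80-92 18 [ 521.5 -135.2] [74.1  8.3] 78.3 z [82.  85.4 90.8]
rack 100-120 255 [ 525.7 -143.6] [89.2 10.5] 85.6 z [104.7 109.3 112.5]
jamb 3-14 1132 [543.8  77.1] [139.7 162.5] 29.0 z [ 3.5  7.6 10.9]
jamb 50-62 48 [573.  94.] [ 27.5 116.2] 40.0 z [50.8 53.5 60.9]
jamb 62-80 1058 [589.8 111.1] [97.4 81.7] 82.3 z [69.5 77.6 79.8]
jamb 80-92 558 [590.  112.4] [95.1 79.5] 82.9 z [80.2 83.1 88.7]
jamb 100-120 0
scene table z -0.7802910239776238
rack 3-14 332 [ 520.9 -134.6] [105.4 113.6] 24.6 z [ 3.1  4.3 12. ]
rack 50-62 241 [ 507.4 -131.2] [99.6 92.2] 52.4 z [50.5 54.8 61.2]
rack 62-80 193 [ 483.4 -136.2] [92.3 83. ] 81.3 z [63.5 71.1 78.8]
rack 80-92 110 [ 522.3 -141.6] [89.1 10.7] 82.3 z [80.5 86.  91.5]
rack 100-120 213 [ 524.  -142.3] [89.6 11.7] 86.0 z [101.  108.5 110.8]
jamb 3-14 1209 [555.7 109.1] [111.9  59.7] 81.9 z [5.  7.1 9.4]
jamb 50-62 85 [562.8 125.5] [66.  48.2] 83.9 z [50.4 53.4 61.3]
jamb 62-80 1188 [589.  113.3] [93.9 83.2] 81.7 z [69.6 77.7 79.5]
jamb 80-92 397 [587.3 114.4] [93.9 77.8] 83.4 z [80.1 84.5 87.7]
jamb 100-120 0
```

Run:
```python
from h import *
from scipy.optimize import least_squares
for n in ('top','scene'):
    d=dict(np.load(n+'1.npz')); W=world(d); px=d['pixels'].astype(int)
    X,Y,Z=W[...,0],W[...,1],W[...,2]
    a=np.hypot(X-573,Y-100)<90
    # yellow foot, red pointer
    r,g,b=px[...,0],px[...,1],px[...,2]
    yel=a&(r>150)&(g>120)&(b<110); red=a&(r>140)&(g<90)&(b<90)
    for nm,m in (('yel',yel),('red',red)): print(n,nm,m.sum(),np.nanmedian(W[m],0).round(1))
    th=np.radians(82.5); t=np.array([np.cos(th),np.sin(th)]); nn=np.array([t[1],-t[0]])
    D=np.stack([X-565,Y-105],-1); al=D@t; ac=D@nn
    # profile across
    m=a&(Z>50)&~yel&~red
    for s in range(-45,70,5):
        q=m&(ac>=s)&(ac<s+5)
        if q.sum()>5: print(s,q.sum(),np.percentile(Z[q],[10,50,90]).round(1),'along',np.percentile(al[q],[0,5,95,100]).round(1))
    k=m&(ac<5)&(Z>70)
    P=W[k]
    def f(p):
        t=np.array([np.cos(p[1]),np.sin(p[1])]); c=(P[:,:2]-[565,105])@np.array([t[1],-t[0]])-p[0]
        return np.hypot(c,P[:,2]-75-p[2])-13
    s=least_squares(f,[-15,th,0],loss='soft_l1'); print('cyl',s.x,np.degrees(s.x[1]),np.abs(s.fun).mean(),len(P))
    save(d,n+'j.png',(200,150,300,240) if n=='top' else (215,200,325,300),5)
```

```text
top yel 0 [nan nan nan]
top red 0 [nan nan nan]
-30 10 [50.7 52.6 54.7] along [11.4 13.2 35.7 38.4]
-25 16 [51.5 53.3 56.4] along [10.1 10.2 37.1 38.6]
-20 42 [74.4 78.8 82.2] along [-35.5 -33.6  51.6  55.2]
-15 107 [70.3 82.9 86.2] along [-36.1 -33.8  54.5  58.1]
-10 115 [71.1 85.6 88.7] along [-35.9 -33.7  53.4  57.9]
-5 109 [69.5 86.1 88.8] along [-36.4 -33.9  52.5  56.4]
0 101 [70.7 84.1 87.5] along [-36.1 -34.   52.1  57. ]
5 72 [76.5 79.3 82. ] along [-36.3 -34.   53.4  56.1]
10 83 [76.1 78.4 80.9] along [-36.2 -32.3  54.   56.5]
15 122 [75.3 78.2 80.6] along [-37.6 -33.9  51.8  57.4]
20 122 [75.  78.6 80.4] along [-39.5 -36.   54.3  60.6]
25 123 [75.2 79.3 81.6] along [-39.2 -36.6  52.4  57. ]
30 126 [75.6 78.4 81.1] along [-39.5 -36.8  53.4  59.9]
35 123 [75.4 78.2 80.9] along [-39.4 -36.   53.7  60.4]
40 124 [75.2 78.5 80.6] along [-39.6 -37.   52.   59.8]
45 118 [75.  78.3 80.8] along [-39.7 -36.4  54.2  60.2]
50 130 [75.7 78.  81.1] along [-39.3 -36.6  51.8  58. ]
55 119 [75.4 78.4 80.6] along [-39.5 -36.8  53.9  60.5]
60 107 [75.8 78.3 81.1] along [-39.  -34.1  52.3  57.4
[... 559 characters left out ...]
ng [-35.1 -31.2  58.3  58.9]
10 115 [72.9 77.9 79.3] along [-35.  -29.5  55.3  59. ]
15 194 [54.2 77.2 79. ] along [-34.2 -26.3  58.5  61.4]
20 120 [70.  78.  79.4] along [-35.4 -28.4  61.2  61.8]
25 128 [75.3 78.1 80.1] along [-35.4 -28.7  60.9  61.7]
30 109 [70.1 78.1 79.5] along [-35.2 -30.5  60.7  61.8]
35 117 [75.4 77.9 79.5] along [-35.8 -29.6  60.9  61.7]
40 115 [69.9 77.9 79.6] along [-34.4 -28.4  61.3  61.8]
45 126 [74.1 78.  79.8] along [-35.3 -28.8  61.1  62.1]
50 114 [71.6 78.2 79.9] along [-35.2 -29.8  61.1  61.8]
55 109 [71.2 78.1 79.8] along [-34.  -27.8  61.   61.9]
60 74 [76.3 77.8 79.3] along [-34.3 -29.8  57.2  58.2]
cyl [-5.041192    1.43465938 -1.25806842] 82.19992766618871 1.1626487740992553 464
  return np.nanmean(a, axis, out=out, keepdims=keepdims)
```

View pics/topj.png

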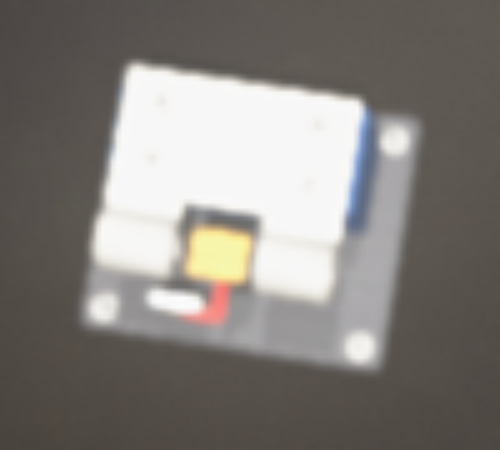

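>>> jog_arm([
  [1,0.09,-0.07,0,0,0,0],
  [1,0.09,-0.07,0,0,0,0],
  [1,0.09,-0.07,0,0,0,0],
  [1,0.09,-0.07,0,0,0,0],
  [1,0.09,-0.07,0,0,0,0],
  [1,0.09,-0.07,0,0,0,0],
  [1,0.09,-0.07,0,0,0,0],
  [1,0.09,-0.07,0,0,0,0],
  [1,0.09,-0.07,0,0,0,0],
  [1,0,0,0,0,0,0],
])

```text
clock: 1.35
eef_pos: [489.2, -193.9, 404.4]
tool_rot: [-3.139, -0.002, 0.312]
force: [-1.2, -1.1, -0.9]
width: 85.6
gripper_force: 0.0
```

>>> jog_arm([
  [1,0,0,0,0,0,-0.08],
  [1,0,0,0,0,0,-0.08],
  [1,0,0,0,0,0,-0.08],
  [1,0,0,0,0,0,-0.08],
  [1,0,0,0,0,0,-0.08],
  [1,0,0,0,0,0,-0.08],
  [1,0,0,0,0,0,-0.08],
  [1,0,0,0,0,0,-0.03],
  [1,0,0,0,0,0,0],
])

```text
clock: 2.48
eef_pos: [485.8, -200.0, 404.4]
tool_rot: [-3.141, 0.0, 1.48]
force: [-0.1, -1.0, -0.4]
width: 85.2
gripper_force: 0.0
```

Run:
```python
from h import *
d=shot('wrist'); save(d,'w1.png'); s=read_state()
print(-d['R'].T@d['t'],s['eef_pos'],d['R'].round(2).tolist(),d['f'])
W=world(d);Z=W[...,2]
C=np.array([525,-143])
m=(Z>100)&(Z<116)&(np.hypot(W[...,0]-C[0],W[...,1]-C[1])<80)
if m.sum()>10:
    r=cv2.minAreaRect(W[m][:,:2].astype(np.float32));print(m.sum(),r,np.median(Z[m]))
    for lo in range(60,116,5):
        q=(Z>lo)&(Z<lo+5)&(np.hypot(W[...,0]-C[0],W[...,1]-C[1])<60)
        if q.sum()>20:print(lo,q.sum(),cv2.minAreaRect(W[q][:,:2].astype(np.float32)))
```

```text
[ 492.3548176  -132.17659125  374.60572886] [ 485.94789282 -199.842029    404.48247452] [[1.0, -0.09, -0.0], [-0.09, -0.96, 0.27], [-0.03, -0.27, -0.96]] 331.9919406353498
1697 ((525.8485107421875, -143.03887939453125), (89.59580993652344, 10.230878829956055), 85.53729248046875) 110.88277423965313
60 53 ((521.1170654296875, -139.1997528076172), (80.89701080322266, 0.5875623226165771), 85.50992584228516)
65 63 ((520.9114379882812, -142.8362274169922), (85.99805450439453, 0.297289103269577), 85.47010803222656)
70 51 ((521.9159545898438, -130.89111328125), (63.257137298583984, 0.26445627212524414), 85.40198516845703)
75 68 ((520.971435546875, -142.25442504882812), (88.06615447998047, 0.45930978655815125), 85.34113311767578)
80 59 ((520.9378662109375, -143.14505004882812), (87.51994323730469, 0.42220446467399597), 85.62531280517578)
85 61 ((521.0120849609375, -142.1095733642578), (86.6484603881836, 0.30777791142463684), 85.5057373046875)
90 63 ((521.1297607421875, -140.7457275390625), (82.0110092163086, 0.46216920018196106), 85.73363494873047)
95 82 ((520.8250122070312, -142.40478515625), (86.47063446044922, 0.5504106283187866), 85.45819091796875)
100 72 ((520.9884643554688, -142.0074920654297), (87.66729736328125, 0.5161659717559814), 85.40127563476562)
105 236 ((525.8704833984375, -143.04031372070312), (89.59600830078125, 10.206559181213379), 85.49581146240234)
110 1389 ((525.8091430664062, -143.04403686523438), (89.21882629394531, 9.98677921295166), 85.44483947753906)
```

View pics/w1.png

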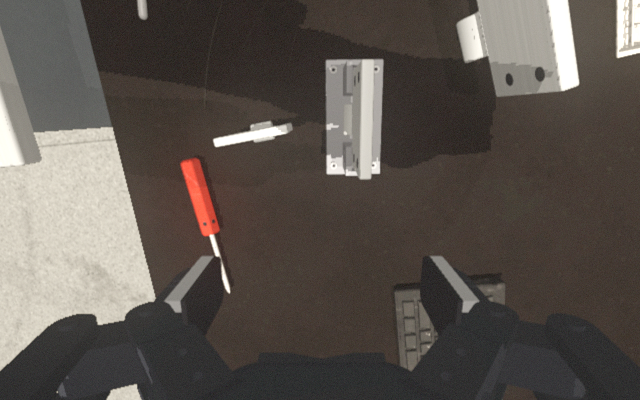

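The wrist view shows the target leaf at about (365,120) with nothing leaning on it. The small leaf is at (250,135), the big one at (520,50) and the screwdriver at (200,200). Next I look at the jamb.

>>> jog_arm([
  [1,0.1,0.013,0,0,0,0],
  [1,0.1,0.013,0,0,0,0],
  [1,0.1,0.013,0,0,0,0],
  [1,0.1,0.013,0,0,0,0],
  [1,0.1,0.013,0,0,0,0],
  [1,0,0,0.02,0,0,0],
  [1,0,0,0,0,0,0],
  [1,0,0,0,0,0,0],
])

```text
clock: 3.52
eef_pos: [540.8, 45.5, 394.6]
tool_rot: [-3.141, 0.001, 1.48]
force: [-0.1, -0.8, 0.3]
width: 85.3
gripper_force: 0.0
```

```bash
cat > jamb.py <<'E'
from h import *
from scipy.optimize import least_squares
d=shot('wrist'); s=read_state(); print(s['eef_pos'],s['tool_rot'])
W=world(d); X,Y,Z=W[...,0],W[...,1],W[...,2]; px=d['pixels'].astype(int)
print('table',np.median(Z[abs(Z)<6]))
B0=np.array([562.1,116.5]); th=np.radians(82)
for it in range(3):
    t=np.array([np.cos(th),np.sin(th)]); nn=np.array([t[1],-t[0]]); D=np.stack([X-B0[0],Y-B0[1]],-1); al=D@t; ac=D@nn
    kn=(abs(ac)<9)&(abs(abs(al)-32)<11)&(Z>78)&(Z<92); P=W[kn]
    def f(p):
        tt=np.array([np.cos(p[1]),np.sin(p[1])]); c=(P[:,:2]-B0)@np.array([tt[1],-tt[0]])-p[0]
        return np.hypot(c,P[:,2]-75-p[2])-13
    q=least_squares(f,[0,th,0],loss='soft_l1').x
    th=q[1]; tt=np.array([np.cos(th),np.sin(th)]);B0=B0+q[0]*np.array([tt[1],-tt[0]])
    m=(abs(ac)<5)&(Z>85.5)&(Z<92); a=al[m]
    ends=[a.min(),a[a<0].max(),a[a>0].min(),a.max()]
    B0=B0+tt*np.mean(ends)
    print('bore',B0.round(2),'deg',np.degrees(th).round(2),'dz',q[2].round(2),len(P),np.abs(f(q)).mean().round(2),np.round(ends,1))
pl=(ac>25)&(ac<60)&(Z>72)&(Z<84); r=cv2.minAreaRect(W[pl][:,:2].astype(np.float32)); print('plate',r,np.median(Z[pl]))
bs=(Z>6)&(Z<11)&(np.hypot(ac,al)<110); print('base',bs.sum(),cv2.minAreaRect(W[bs][:,:2].astype(np.float32)))
save(d,'w_j.png')
E
python3 jamb.py
```

```text
[540.87146864  45.58883046 394.83036853] [3.14147987e+00 7.45748401e-04 1.47991220e+00]
table 0.9976308688346139
bore [556.71  74.85] deg 82.2 dz 0.86 1291 0.55 [-218.6  -15.7   18.2   48.2]
bore [560.53  53.31] deg 91.15 dz 0.58 152 1.39 [-176.6   -0.     0.    90.2]Traceback (most recent call last):
  File "jamb.py", line 16, in <module>
    ends=[a.min(),a[a<0].max(),a[a>0].min(),a.max()]
                  ~~~~~~~~~~^^
    return umr_maximum(a, axis, None, out, keepdims, initial, where)
ValueError: zero-size array to reduction operation maximum which has no identity
```

```bash
sed -i 's/m=(abs(ac)<5)/m=(abs(ac)<5)\&(abs(al)<60)/' jamb.py; python3 jamb.py
```

```text
[540.87820628  45.73081696 394.94138021] [3.14130608e+00 5.53686282e-04 1.48013774e+00]
table 0.9964119983330787
bore [562.55 117.61] deg 82.26 dz 0.86 1271 0.53 [-45.5 -15.8  18.1  47.9]
bore [562.55 117.66] deg 82.27 dz 0.85 1284 0.52 [-46.5 -17.   16.9  46.7]
bore [562.56 117.66] deg 82.27 dz 0.85 1283 0.52 [-46.5 -17.   16.9  46.7]
plate ((604.6602783203125, 111.87432861328125), (98.1468734741211, 34.96088790893555), 82.2551498413086) 80.14212742841231
base 4063 ((584.283203125, 114.63740539550781), (130.10678100585938, 109.82479858398438), 82.28266906738281)
```

View pics/w_j.png

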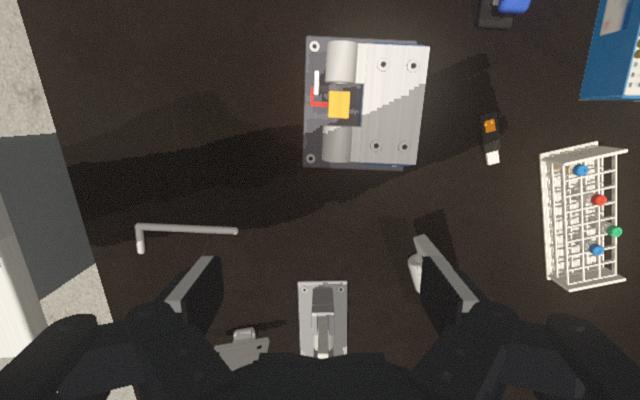

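The wrist view shows the jamb at (365,105) with the foot at (338,105) and the red pointer at (315,98). The memory stick is at (490,138). The base fits as 130x110 and the knuckle ends at ±17/±47, so the measurement holds. Now to the leaf.

>>> jog_arm([
  [1,-0.094,0.001,0,0,0,-0.0057],
  [1,-0.095,0.001,0,0,0,0],
  [1,-0.095,0.001,0,0,0,0],
  [1,-0.095,0.001,0,0,0,0],
  [1,0,0,0.08,0,0,0],
  [1,0,0,0.06,0,0,0],
  [1,0,0,0,0,0,0],
  [1,0,0,0,0,0,0],
])

```text
clock: 4.62
eef_pos: [528.3, -142.2, 325.9]
tool_rot: [3.14, 0.0, 1.494]
force: [-0.4, 0.6, -0.1]
width: 85.5
gripper_force: 0.0
```

Run:
```python
from h import *
d=shot('wrist'); s=read_state(); p=s['eef_pos'];print(p,s['tool_rot'])
W=world(d);X,Y,Z=W[...,0],W[...,1],W[...,2]; m=(Z>106)&(Z<116)&(abs(X-525)<25)&(abs(Y+143)<60)
P=W[m]; r=cv2.minAreaRect(P[:,:2].astype(np.float32)); print(m.sum(),r); print(np.polyfit(P[:,1],P[:,2],1))
```

```text
[ 528.4101871  -142.05397845  326.1681442 ] [3.13897351e+00 3.89263499e-04 1.49396191e+00]
2373 ((525.697021484375, -142.81048583984375), (90.23819732666016, 9.669743537902832), 85.66730499267578)
[-9.68357703e-04  1.10772224e+02]
```

>>> jog_arm([
  [1,-0.002,-0.005,0,0,0,0],
  [1,0,0,0.05,0,0,0],
  [1,0,0,0.05,0,0,0],
  [1,0,0,0.05,0,0,0],
  [1,0,0,0.031,0,0,0],
  [1,0,0,0,0,0,0],
])

```text
clock: 5.42
eef_pos: [525.1, -142.6, 233.8]
tool_rot: [-3.14, -0.0, 1.494]
force: [-0.5, 0.0, 1.3]
width: 85.5
gripper_force: 0.0
```

>>> jog_arm([
  [-1,0,0,0,0,0,0],
  [-1,0,0,0,0,0,0],
  [-1,0,0,0,0,0,0],
  [-1,0,0,0,0,0,0],
  [-1,0,0,0,0,0,0],
  [-1,0,0,0,0,0,0],
  [-1,0,0,0,0,0,0],
  [-1,0,0,0,0,0,0],
])

```text
clock: 6.42
eef_pos: [525.5, -142.7, 234.6]
tool_rot: [3.141, 0.0, 1.494]
force: [-0.0, -1.1, 5.7]
width: 9.6
gripper_force: 59.2
```

>>> jog_arm([
  [-1,0,0,-0.02,0,0,0],
  [-1,0,0,-0.04,0,0,0],
  [-1,0,0,-0.06,0,0,0],
  [-1,0,0,-0.06,0,0,0],
  [-1,0,0,-0.04,0,0,0],
  [-1,0,0,0,0,0,0],
  [-1,0,0,0,0,0,0],
  [-1,0,0,0,0,0,0],
])

```text
clock: 7.42
eef_pos: [524.7, -142.6, 343.1]
tool_rot: [-3.139, -0.0, 1.494]
force: [-0.8, -0.6, -2.0]
width: 9.2
gripper_force: 59.1
```

```bash
cat > held.py <<'E'
from h import *
def held(name,save_as=None):
    d=shot(name); s=read_state(); p=s['eef_pos']
    from scipy.spatial.transform import Rotation as Ro
    T=Ro.from_euler('xyz',s['tool_rot']).as_matrix(); W=world(d); L=(W-p)@T   # tool coords
    return d,s,L,W
E
python3 - <<'E'
from held import *
for n in ('wrist','scene','top'):
    d,s,L,W=held(n)
    m=(abs(L[...,0])<60)&(abs(L[...,1])<20)&(L[...,2]>120)&(L[...,2]<240)
    P=L[m]; print(n,m.sum(),s['eef_pos'],s['tool_rot'])
    # z histogram, extents per z-band
    for lo in range(120,236,6):
        q=P[(P[:,2]>=lo)&(P[:,2]<lo+6)]
        if len(q)>8: print(lo,len(q),'x',np.percentile(q[:,0],[1,99]).round(1),'y',np.percentile(q[:,1],[1,50,99]).round(1))
    save(d,'held_'+n+'.png')
    if n=='scene':
        c=proj(d,s['eef_pos']+np.array([0,0,-190])); print(c); save(d,'held_c.png',(int(c[0])-80,int(c[1])-80,int(c[0])+80,int(c[1])+40),5)
E
```

```text
wrist 10458 [ 524.86742801 -142.61643502  343.16973504] [-3.13948830e+00 -4.04256512e-04  1.49423654e+00]
120 6333 x [-10.6  44.6] y [-16.2   0.1  16.9]
126 944 x [-8.1 45.1] y [-17.8   0.1  18.3]
132 685 x [-10.4  45.1] y [-14.8   1.1  13.9]
138 356 x [ 6.9 45.1] y [-17.6   0.1  18.1]
144 510 x [ 6.5 45.1] y [-17.7   0.8  18.3]
150 416 x [ 6.6 45.1] y [-17.6   0.3  18.3]
156 370 x [ 6.6 45.1] y [-17.7  -0.1  18.2]
162 256 x [ 6.5 45.1] y [-16.8   0.1  17.1]
168 65 x [10.7 45.1] y [-10.4   0.1  11. ]
174 45 x [44.3 45.1] y [-4.3  0.1  4.8]
180 45 x [43.8 45.1] y [-4.4  1.   4.9]
186 24 x [44.4 45. ] y [-4.2  0.3  4.8]
198 145 x [-2.7 14.3] y [-10.4   9.3  11.1]
204 228 x [-4.3 15.1] y [-12.1   9.6  12.7]
210 34 x [ 6.1 15.1] y [-11.9  11.8  13.2]
scene 937 [ 524.9529159  -142.64263268  343.30349468] [-3.13977665e+00 -3.69364965e-04  1.49422744e+00]
120 119 x [-11.6  43.4] y [-19.5  -1.1  15.7]
126 98 x [-42.   45.3] y [-19.4  -4.8  16.7]
132 59 x [-42.9  46. ] y [-20.   -5.8  13.9]
138 59 x [-43.9  44.9] y [-18.4  -6.2   7.3]
144 65 x [-41.   45.3] y [-19.7  -6.8   1.1]
150 55 x [-5.7 44.9] y [-19.9  -6.5   2.6]
156 57 x [-7.4 45.3] y [-19.5  -6.1   3.8]
162 56 x [-4.  45.7] y [-18.6  -5.9   3.5]
168 43 x [-32.5  44.9] y [-13.9  -6.1   2.5]
174 41 x [-43.2  44.8] y [-9.6 -5.8  2.1]
180 42 x [-41.4  45.2] y [-7.  -5.7  2.4]
186 61 x [-45.5  45.7] y [-6.9 -5.6  1.4]
192 39 x [-38.6  44.1] y [-6.7 -5.8  0.9]
198 40 x [-15.4  15.1] y [-11.1  -7.4  -2.6]
204 38 x [-13.6  15.4] y [-14.  -11.3  -2.3]
210 26 x [-12.   15.5] y [-14.7 -12.9   5.6]
216 32 x [-1.9 14.6] y [-13.   -1.5   7.6]
[363.76285316 145.36456949]
top 93 [ 525.06962593 -142.6040762   343.46739801] [-3.14019078e+00 -3.56626947e-04  1.49428972e+00]
120 30 x [29.8 43.3] y [-4.9 -1.2  4.1]
126 21 x [29.2 43.4] y [-5.3  0.5  4.9]
```

View pics/held_c.png

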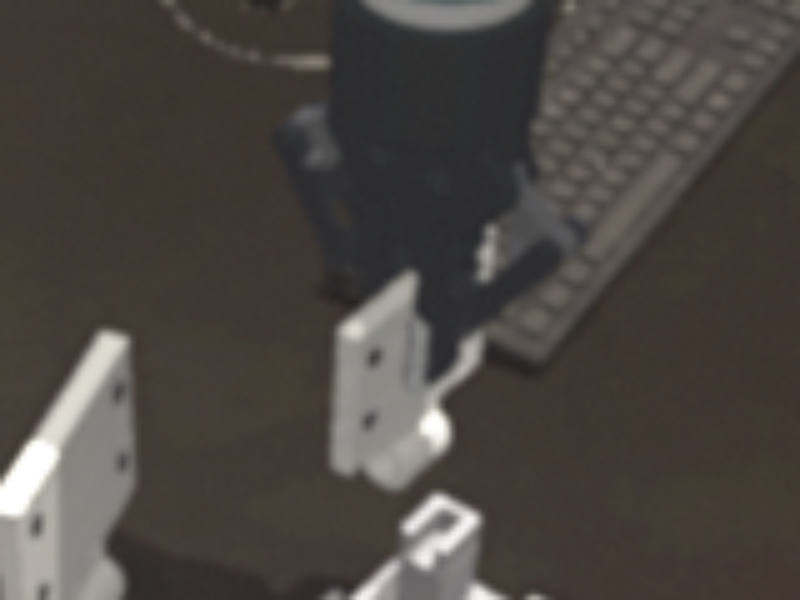

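The scene crop shows the leaf held squarely and upright, knuckle down, at about (400,400), clear of the rack. Its offset in the tool is about (0.1, 0.25) mm. Now carry it over the jamb.

>>> jog_arm([
  [-1,0.05,0.0035,0,0,0,0],
  [-1,0.1,0.0065,0,0,0,0],
  [-1,0.1,0.0065,0,0,0,0],
  [-1,0.1,0.0065,0,0,0,0],
  [-1,0.1,0.0065,0,0,0,0],
  [-1,0.05,0.0035,0,0,0,0.01],
  [-1,0.024,0.0016,0,0,0,0.0192],
  [-1,0,0,0,0,0,0],
  [-1,0,0,0,0,0,0],
  [-1,0,0,0,0,0,0],
])

```text
clock: 8.82
eef_pos: [562.8, 116.0, 344.1]
tool_rot: [-3.141, 0.001, 1.435]
force: [0.5, -0.0, -2.3]
width: 9.2
gripper_force: 59.1
```

```bash
cat > chk.py <<'E'
from held import *
from scipy.optimize import least_squares
B=np.array([562.56,117.66,75.]); th=np.radians(82.27)
d,s,L,W=held('wrist'); p=s['eef_pos']; print('tcp',p.round(2),s['tool_rot'].round(4),'F',np.round(s['force'],1),'w',s['width'])
m=(L[...,0]>18)&(L[...,0]<44)&(abs(L[...,1])<8)&(L[...,2]>112)&(L[...,2]<133); top=np.median(L[...,2][m]); print('top edge tool z',top,m.sum())
e=(L[...,0]>43)&(L[...,0]<48)&(abs(L[...,1])<8)&(L[...,2]>135)&(L[...,2]<185); print('leaf end x',np.median(L[...,0][e]),'y',np.percentile(L[...,1][e],[2,98]))
k=(L[...,0]>13)&(L[...,0]<18)&(abs(L[...,1])<15)&(L[...,2]>198); print('kn end x',np.median(L[...,0][k]),'y',np.percentile(L[...,1][k],[1,99]),'z',np.percentile(L[...,2][k],[1,99]),k.sum())
t=np.array([np.cos(th),np.sin(th)]); nn=np.array([t[1],-t[0]]); D=(p[:2]-B[:2]); print('tcp-bore along',D@t,'across',D@nn,'yaw err',s['tool_rot'][2]-th)
# jamb knuckles re-seen
D=W[...,:2]-B[:2]; al=D@t; ac=D@nn; Z=W[...,2]
for sg in (1,-1):
    q=(abs(ac)<9)&(abs(sg*al-32)<11)&(Z>79)&(Z<92); P=W[q]
    if len(P)>60:
        a=(P[:,:2]-B[:2])@nn; f=lambda v:np.hypot(a-v[0],P[:,2]-75-v[1])-13
        r=least_squares(f,[0,0],loss='soft_l1'); print('knuckle',sg,len(P),'across',r.x[0],'dz',r.x[1])
q=(abs(ac)<5)&(Z>85.5)&(Z<92)&(abs(al)<60)&(abs(al)>10); a=al[q]
if len(a)>20: print('ends',[x.round(1) for x in (a[a>0].min() if (a>0).any() else 0,a.max(),a.min(),a[a<0].max() if (a<0).any() else 0)])
E
python3 chk.py
python3 - <<'E'
from h import *
d=shot('wrist'); save(d,'w_over.png')
E
```

```text
tcp [562.83 116.15 344.2 ] [-3.1416e+00  4.0000e-04  1.4345e+00] F [-0.5  0.2 -2. ] w 8.923784473338653
top edge tool z 123.85535625359006 2616
leaf end x 44.73167263978975 y [-4.26086257  4.94096776]
kn end x 14.215431647339514 y [-11.69395286  12.76599073] z [201.95527562 216.5306983 ] 79
tcp-bore along -1.4594478861539115 across 0.46688294930263924 yaw err -0.001349010667439643
knuckle 1 420 across -0.09378821315516982 dz 0.8222846770023189Traceback (most recent call last):
  File "chk.py", line 17, in <module>
    if len(a)>20: print('ends',[x.round(1) for x in (a[a>0].min() if (a>0).any() else 0,a.max(),a.min(),a[a<0].max() if (a<0).any() else 0)])
                                ^^^^^^^
AttributeError: 'int' object has no attribute 'round'
```

View pics/w_over.png

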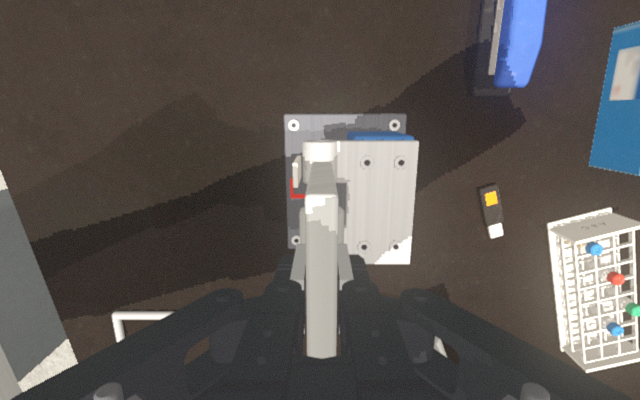

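The wrist view shows the leaf's near edge over the gap, with the jamb's far knuckle at (320,150). I trim by (+1.5, −0.8) mm and lower to just above the knuckles.

>>> jog_arm([
  [-1,0.003,-0.0016,0,0,0,0],
  [-1,0,0,0.02,0,0,0],
  [-1,0,0,0.02,0,0,0],
  [-1,0,0,0.01,0,0,0],
  [-1,0,0,0,0,0,0],
  [-1,0,0,0,0,0,0],
  [-1,0,0,0,0,0,0],
])

```text
clock: 9.8
eef_pos: [562.3, 118.8, 319.5]
tool_rot: [3.141, -0.0, 1.436]
force: [-0.7, -0.4, -2.0]
width: 9.7
gripper_force: 59.1
```

```bash
sed -i '/^q=(abs(ac)<5)/,$d' chk.py; python3 chk.py
cat > sc.py <<'E'
from held import *
B=np.array([562.56,117.66,75.]); th=np.radians(82.27)
t=np.array([np.cos(th),np.sin(th)]); nn=np.array([t[1],-t[0]])
d=shot('scene'); W=world(d); D=W[...,:2]-B[:2]; al=D@t; ac=D@nn; Z=W[...,2]
h=(al<60)&(al>-60)&(abs(ac)<20)
for lo in list(range(64,150,6)):
    q=h&(Z>=lo)&(Z<lo+6)
    if q.sum()>6: print(lo,q.sum(),'al',np.percentile(al[q],[1,99]).round(1),'ac',np.percentile(ac[q],[1,50,99]).round(1))
px=d['pixels'].astype(int); r,g,b=px[...,0],px[...,1],px[...,2]
red=(r>130)&(g<80)&(b<80)&(np.hypot(al,ac)<80); print('red z',np.percentile(Z[red],[5,50,95]) if red.any() else None, red.sum())
c=proj(d,B+[0,0,20]); import sys; save(d,sys.argv[1],(int(c[0])-60,int(c[1])-55,int(c[0])+60,int(c[1])+35),6)
E
python3 sc.py s_a.png
```

```text
tcp [562.3  118.8  319.53] [ 3.1410e+00 -2.0000e-04  1.4358e+00] F [-0.3 -0.5 -2.1] w 9.37338983877524
top edge tool z 123.73437047035665 2622
leaf end x 44.947254720554824 y [-4.13787462  5.01724875]
kn end x 14.6066527287302 y [-12.21404918  14.35696438] z [201.80293354 240.27649577] 100
tcp-bore along 1.09874150561837 across -0.41529845021464795 yaw err -9.056487282288472e-05
knuckle 1 253 across 0.06503371008574159 dz 0.8438312673301066
64 61 al [-32.6  46.6] ac [-12.6  -0.7   5.4]
70 148 al [-41.4  46.6] ac [-14.4  -5.5  18.4]
76 199 al [-47.   46.4] ac [-14.3   9.8  19.8]
82 268 al [-46.4  46.4] ac [-12.3  -4.4   7.9]
88 10 al [-43.2  44.8] ac [-4.3 -1.   1.3]
94 8 al [-10.5  15.3] ac [-10.6   0.7   5.1]
100 31 al [-12.2  16.1] ac [-13.9  -7.7   6.1]
106 39 al [-14.5  15.5] ac [-14.3 -12.9  -0.1]
112 75 al [-13.9  15.4] ac [-13.5  -9.8  -3.4]
118 38 al [-13.5  15.6] ac [-11.9  -5.9  -2.9]
124 79 al [-42.8  45.4] ac [-7.1 -5.7 -1. ]
130 89 al [-44.1  45.6] ac [-7.  -5.7 -0.3]
136 71 al [-42.4  45.9] ac [-7.1 -5.8 -0.1]
142 57 al [-40.1  45.7] ac [-11.9  -5.9   0.9]
148 56 al [-1.  45.4] ac [-17.4  -5.9   1.6]
red z [23.08578294 49.02890447 51.33845764] 32
```

View pics/s_a.png

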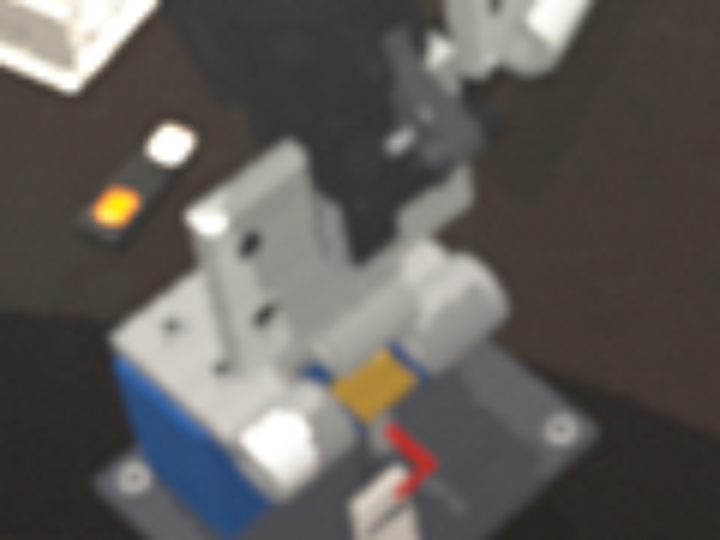

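The scene crop shows the leaf's knuckle over the brass foot (375,385), between the two knuckles, with the red pointer at (410,460). I trim −0.8 mm along the bore and lower to just above the foot.

>>> jog_arm([
  [-1,-0.0016,0,0,0,0,0],
  [-1,0,0,0,0,0,0],
  [-1,0,0,0.008,0,0,0],
  [-1,0,0,0.01,0,0,0],
  [-1,0,0,0.01,0,0,0],
  [-1,0,0,0.01,0,0,0],
  [-1,0,0,0,0,0,0],
  [-1,0,0,0,0,0,0],
  [-1,0,0,0,0,0,0],
])

```text
clock: 11.02
eef_pos: [562.2, 118.0, 300.4]
tool_rot: [3.141, -0.0, 1.436]
force: [0.1, 0.2, -1.7]
width: 9.4
gripper_force: 59.1
```

```bash
python3 chk.py;python3 sc.py s_b.png | tail -16
```

```text
tcp [562.15 118.02 300.44] [ 3.1412e+00 -2.0000e-04  1.4358e+00] F [ 0.9  0.7 -2.3] w 9.185437410435652
top edge tool z 123.77083994634938 2605
leaf end x 44.908880555210715 y [-4.19283141  5.00533003]
kn end x 14.603641228377526 y [-11.69835515  14.96305518] z [201.5960866  221.01100335] 102
tcp-bore along 0.30317954667129815 across -0.45865079482037235 yaw err -6.716498917436198e-05
knuckle 1 247 across -0.08721430378441541 dz 0.7635773301618268
64 33 al [-27.1  46.7] ac [-12.4  -6.4   5.4]
70 86 al [-44.1  46.8] ac [-14.8 -12.1  18.4]
76 126 al [-46.2  46.5] ac [-15.  -11.4  19. ]
82 291 al [-46.5  46.2] ac [-14.1  -4.9   7.5]
88 57 al [-40.4  37.1] ac [-14.7 -12.1   1.2]
94 71 al [-14.5  15.2] ac [-12.8  -8.9  -4.6]
100 35 al [-36.9  43.8] ac [-7.2 -5.6  0.1]
106 86 al [-43.5  44.7] ac [-7.3 -5.8 -1.4]
112 76 al [-42.   44.7] ac [-7.4 -5.7  0.1]
118 64 al [-44.   44.5] ac [-7.6 -5.9  1. ]
124 47 al [ 5.3 44.7] ac [-12.2  -6.    2.2]
130 50 al [ 0.4 44.8] ac [-18.1  -6.2  -0.5]
136 66 al [-5.1 44.7] ac [-19.3  -6.4   0.8]
142 63 al [-1.  44.7] ac [-19.3  -6.2   2.4]
148 58 al [ 5.1 44.6] ac [-19.2  -6.    0.3]
red z [23.92416626 48.98029426 50.8449465 ] 34
```

>>> jog_arm([
  [-1,0,0,0.004,0,0,0],
  [-1,0,0,0.004,0,0,0],
  [-1,0,0,0.004,0,0,0],
  [-1,0,0,0.004,0,0,0],
  [-1,0,0,0.004,0,0,0],
  [-1,0,0,0.004,0,0,0],
  [-1,0,0,0.0024,0,0,0],
  [-1,0,0,0,0,0,0],
  [-1,0,0,0,0,0,0],
  [-1,0,0,0,0,0,0],
])

```text
clock: 12.38
eef_pos: [562.1, 118.0, 287.1]
tool_rot: [3.141, -0.0, 1.436]
force: [0.6, -0.3, -0.6]
width: 9.6
gripper_force: 59.2
```

```bash
python3 chk.py;python3 sc.py s_c.png | tail -16
```

```text
tcp [562.11 117.98 287.1 ] [ 3.1414e+00 -1.0000e-04  1.4358e+00] F [-0.5 -0.2 -0.4] w 8.768902455140827
top edge tool z 123.70697204493702 2622
leaf end x 44.90178163496985 y [-4.26084672  5.01694549]
kn end x 14.517860351957648 y [-11.61483225  14.5532523 ] z [201.85629119 212.6797538 ] 90
tcp-bore along 0.25784016471572313 across -0.4851051593667407 yaw err -0.00010990066824168032
knuckle 1 249 across -0.0316035835330468 dz 0.7133549848292178
64 27 al [-39.3  46.8] ac [-12.4  -0.2   4.8]
70 79 al [-43.9  46.6] ac [-14.7 -13.1  14.9]
76 171 al [-46.1  46.8] ac [-14.4 -12.   19.9]
82 234 al [-45.4  46.7] ac [-12.5  -7.4   4.7]
88 52 al [-43.3  43.8] ac [-8.2 -5.6 -1. ]
94 76 al [-43.3  44.6] ac [-7.4 -6.   0.9]
100 73 al [-43.   44.7] ac [-7.5 -6.   2.1]
106 43 al [-20.   44.5] ac [-7.2 -6.  -1.4]
112 44 al [ 6.4 45.1] ac [-12.6  -5.8   1. ]
118 56 al [-5.  44.9] ac [-19.1  -6.4   0.9]
124 65 al [-6.3 44.5] ac [-19.8  -6.6   0.9]
130 57 al [ 1.3 44.4] ac [-19.6  -6.2   1.4]
136 57 al [-43.1  44.5] ac [-19.   -6.6   1.6]
142 65 al [-44.7  44.8] ac [-18.6  -6.3   0.7]
148 54 al [-43.6  45.1] ac [-10.6  -6.    6.8]
red z [ 6.74257903 39.07879652 41.33174007] 31
```

View pics/s_c.png

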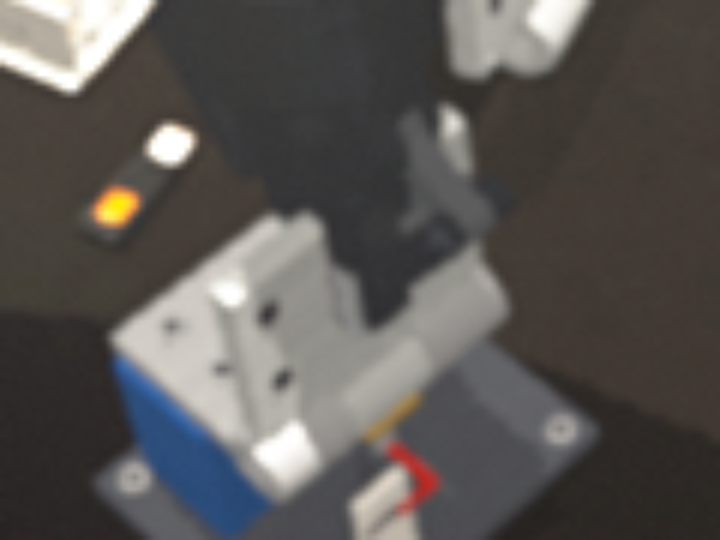

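The crop shows the three knuckles in line. The pointer has dropped 9.9 mm, from z 49.0 to 39.1, onto the scale's mark, and the wrist force rose about 1.5 N, which is the spring alone. Everything is steady, so I hand in.

```bash
python3 -c "
from cell import *
print(finish_job())"
```

```text
the job is handed in; nothing more can be done
None
```

I handed the job in with the leaf still held steady and upright in the jamb gap. The gauge is pressed about 10 mm, and the three holes measure in line to within about 0.5 mm; the hand-in gave no verdict.

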